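# Run the wooden ring along the bent wire to its stop

### The arm

A 7-joint arm with a two-finger parallel gripper is mounted at the origin on the work surface. World frame = base frame: x ahead of the robot, y to its left, z up, the work surface at z = 0. Lengths are in m, angles in degrees, forces in N, time in s.
With the tool pointing down it reaches from about 0.425 to 0.8 m from the base axis. Payload 8.3 kg.
Tool frame: the origin (TCP) lies on the centre line of the jaws, within the pads' length; the fingertips stand 14 mm ahead of it and the grasp point (between the pads) lies 5 mm behind it (manip.finger_overhang is the distance from the TCP to the fingertips, in m); z points along the fingers, y is the direction in which the jaws open and shut (so a half turn about z gives the same grasp; the last joint's range is limited). The gripper opens to 85 mm and grips with 20 to 120 N. Pads are 22 mm wide; open, the fingers measure 114 mm over their backs; the gripper's body (76 mm by 85 mm) begins 54 mm behind the grasp point. The pads swing forward as they close: fully open they stand 13 mm farther back than shut.
Start: joints at [65.839, 21.967, 0.94, 78.501, -0.361, 79.538, -2.664], TCP at [0.22, -0.585, 0.245] pointing down, gripper open.
Joint ranges: [-169.22, 169.22], [-14.56, 117.87], [-87.37, 89.26], [10.42, 133.3], [-82.24, 262.24], [0.94, 117.77], [-172.7, 172.7]. Speed limits (degrees/s): [136.94, 136.94, 172.46, 172.46, 180, 180, 180].

### API

Orientations are given as a 3x3 rotation matrix whose columns are the frame's x, y, z axes.
In Python, from plant import manip gives the robot as it stands.
- The arm moves only by the tool play_rows, never from a script. Its argument "targets" is one flat list of numbers, 5 for each row, row after row: the opening, from 0 (shut) to 1 (fully open), then the shift along the world's x, y, z in cm, then the turn about the world's z in rad. A call has exactly 8 rows; each row shifts and turns the commanded pose from where the row before left it; what a row does not reach is not made up. A row lasts 1/8 s, in which the tool goes at most 62.5 mm and 10.7 degrees, less where a joint would pass 70% of its speed; a pose out of reach is approached as far as the arm can. A call is refused whole if a number of a shift passes 6.25 or a number of a turn 0.188, either way. A call with a gripper value outside its range is refused whole. The fingers move at their own pace and stop on an object; "squeeze" is the grip in N (left out, the last holds). Time passes only in rows, so rows that do not move let the fingers close, or fill a call up. It gives the time, the measured TCP pose, the force and the opening at its end, in the units of the state.
- manip.observe(): the state, without advancing time (a new reading comes with each control period).
- manip.camera(name): name is "side" or "top"; returns a dict with "img" (480x640x3 uint8, blue, green, red), "K" (3x3 intrinsics, pixels), "origin" and "rotation" of the camera in the world. Camera axes: x right, y up, looking along -z (the intrinsics and any distortion apply to the point x, -y, -z); pixel columns grow to the right and rows downward; lengths in m; the calibration is good to about 2 mm. A picture is of the moment at which its call begins. There is no depth.
- manip.hand_in(): hands the job in, once; it reports no verdict.
The state is a dict: "time": time; "q": joint angles; "dq": joint speeds; "joint_torque": joint torques, N m; "position": TCP position; "ee_rot": TCP orientation; "force": force on the tool from outside, world axes, zero at the start; "ft_torque": the same for the moment, N m; "opening": finger opening in m.
Only numpy, scipy, OpenCV 4.12 (cv2) and the standard library are available. Lean on these libraries where they do the work, as an engineer would, in place of code of your own. Each camera call takes 0.05 s, during which the arm holds its last target. There are 200 camera calls.

### The job

Take the wooden ring with the hole through it from the drying rack, thread it onto the open end of the bead loop's hand-bent wire and run it along round all the bends until it rests flat against the wooden post at the other end, then let go of it. Let the ring follow the wire gently, never forcing it, and leave the two solid wheels in the rack and everything else on the table as they are.

Things in the scene. Friction and masses are not known exactly. Their poses are not given: they have to be found in the camera images.
- ring: the sanded wooden ring, 40 mm outside diameter, 10 mm thick, with a hole through its middle, 10 mm at its narrowest and rounded like a bead's, 20 to 45 g; at the start it stands on edge in one of the rack's three slots, resting by its rim. Its origin is its centre; its y axis is the axis of the hole
- wheel_a: a solid wooden wheel, 40 mm diameter, 10 mm thick, no hole, standing on edge in another slot; origin at its centre, y along its axis
- wheel_b: a second wheel like it, in the third slot; origin at its centre, y along its axis
- rack: dark wooden drying rack fixed to the table, 24 mm (its x) by 128 mm (its y), 26 mm high; origin at the centre of its underside. Three cross slots 13 mm wide, at y = -43, 0 and +43 mm, hold ring and wheels on edge, axes along the rack's y, centres 34 mm above the table; both sides (x) stand free for the fingers
- loop: the bead loop being made, fixed to the table: a wooden board 260 mm (its x) by 340 mm (its y), 18 mm thick, origin at the centre of its underside. A dark post 24 mm thick, 99 mm high stands on it at (-30, -145) mm. The wire, 6 mm polished steel and rigid, springs from the post towards the board's +y and runs 220 to 300 mm to its open end, 55 to 120 mm above the table
- arch (a point): the top middle of a second, finished wire arch with beads, 123 mm above the table, which stands across the board's far side, parallel to its y, from 78 mm to one side of this point to 78 mm to the other
- stop (a point): the stop: where the wire's centre line meets the post's face, 85 mm above the table; x points along the wire away from the post, z up. The ring is home when its flat rests here, its centre then 5 mm out. From here it runs straight and level for 35 to 50 mm, straight but rising for 12 mm, then bends left (seen from above, going out) by 18 to 34 degrees within 12 mm, and runs 20 to 40 mm straight
- wire_end (a point): the rounded open end of the wire, on its centre line; x points along the wire out of the end, z up. Inward it is straight for 48 mm or more, then turns 18 to 34 degrees within 12 mm, runs 20 to 40 mm straight, turns 37 to 69 degrees the other way over 48 mm and meets the run described at the stop. It rises and dips up to 15 degrees. Bent by hand, each anew; its course is not measured: feel it
- glue: brown glue bottle, 48 mm diameter, 150 mm high, standing near the robot; origin at the centre of its underside
- jar: white jar with lid, 64 mm diameter, 50 mm high, to the right near the robot; origin at the centre of its underside
- frame: a finished miniature wooden frame, 72 mm wide, 165 mm high with its pin and disc, to the right of the bead loop; origin at the centre of its underside
- water: green glass water bottle, 72 mm diameter, 240 mm high, at the right; origin at the centre of its underside
- paintbrush: paintbrush lying on the table near the robot, 180 mm long; origin at its middle
- sanding_block: cork sanding block, 70 by 40 mm, 28 mm high, left of the middle; origin at the centre of its underside
Not all that is in view belongs to the job. What is shaped like the ring but blue or red is not meant.

How it is judged:
By the outcome, as a careful person would: the job done as asked, in the order asked, and still so for the second after the job is handed in, with the robot touching nothing.
It also fails if it takes over 72 s, if anything falls off the work surface, if the arm or the gripper's body presses on something with over 40 N, if the wrist force passes 120 N, or if a joint passes its speed limit or range.

## Working session

There is one attempt and no reset: what is moved stays moved. The work goes in short steps, Python scripts to look and compute and a tool call to move; the robot and the scene stay as the last step left them, time stands still between calls to the robot, and variables do not carry over. Pictures are saved under pics/ and viewed, about 8 in all and at most 12, crops included, and the job is handed in when it is done.

Besides the shell and the picture viewer there is one more tool, called after "Call:" by a JSON object that holds its "fn" and its "kwargs". play_rows: Moves the arm, as the interface text tells. Its arguments: {"type":"object","properties":{"targets":{"type":"array","items":{"type":"number"}},"squeeze":{"type":"number"}},"required":["targets"]}

```bash
ls; mkdir -p pics; cat > h.py <<'E'
import numpy as np, cv2
from plant import manip
def snap(n,f=None):
    c=manip.camera(n)
    if f: cv2.imwrite('pics/'+f,c['img'])
    return c
E
python3 - <<'E'
from h import *
for n in('side','top'):
    c=snap(n,n+'0.png'); print(n,{k:(v if k!='img' else v.shape) for k,v in c.items()})
s=manip.observe(); print(s)
E
```

```text
pics
side {'img': (480, 640, 3), 'K': array([[493.85599175,   0.        , 325.42981588],
       [  0.        , 493.85599175, 240.98882087],
       [  0.        ,   0.        ,   1.        ]]), 'origin': array([0.43171518, 0.70038405, 0.86827053]), 'rotation': array([[-0.98013367,  0.15155488, -0.1279418 ],
       [-0.19818466, -0.72299915,  0.66181196],
       [ 0.00779902,  0.67402029,  0.73867166]])}
top {'img': (480, 640, 3), 'K': array([[521.12559074,   0.        , 314.84537344],
       [  0.        , 521.12559074, 234.4905637 ],
       [  0.        ,   0.        ,   1.        ]]), 'origin': array([0.42217935, 0.00984443, 1.48144579]), 'rotation': array([[ 0.01202227,  0.9969241 , -0.07744554],
       [-0.99990594,  0.01249725,  0.00565133],
       [ 0.0066018 ,  0.07737031,  0.99698057]])}
{'time': 0.1, 'q': array([65.83990918, 22.01055212,  0.93902584, 78.55467432, -0.3617003 ,
       79.53811517, -2.6650899 ]), 'dq': array([-0.03486031, -0.14684988,  0.02847429, -0.12606835,  0.0473199 ,
       -0.07321682,  0.00998809]), 'joint_torque': array([ 4.68209008e-03, -6.29127216e+01,  8.49191565e-01, -3.72753453e+01,
        1.71918684e-02,  1.05486417e-02, -7.48125240e-05]), 'position': array([ 0.21933661, -0.5847948 ,  0.24438252]), 'ee_rot': array([[ 9.36316543e-01,  3.51156562e-01, -6.32722097e-04],
       [ 3.51157132e-01, -9.36315113e-01,  1.63658086e-03],
       [-1.77311525e-05, -1.75454261e-03, -9.99998461e-01]]), 'force': array([-0.40247881,  1.24310835, -0.09270559]), 'ft_torque': array([-0.00106116,  0.0166509 , -0.01353961]), 'opening': 0.08560297431330027}
```

View pics/top0.png

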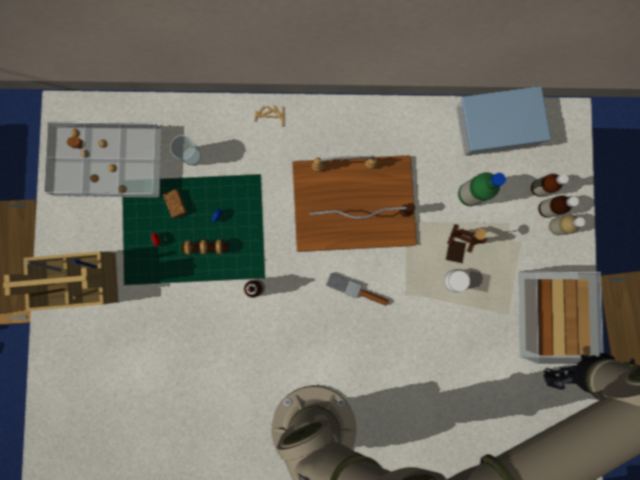

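View pics/side0.png

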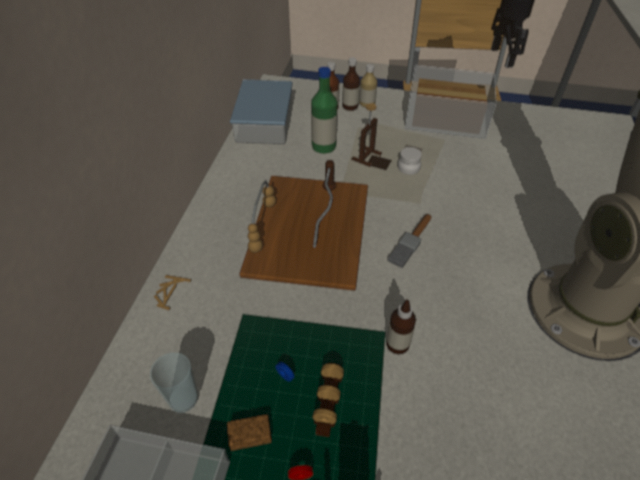

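Top: the rack is at about (205,247), the loop board at (355,203), the wire's open end at (310,213) and the post at (407,210). Side: the rack is at (328,400) and the wire runs from (330,165) to (315,245). Next I'll enlarge the crops.

```bash
python3 - <<'E'
import cv2,numpy as np
t=cv2.imread('pics/top0.png');s=cv2.imread('pics/side0.png')
def crop(i,x,y,w,h,W,H):
    o=cv2.resize(i[y:y+h,x:x+w],(W,H),interpolation=cv2.INTER_CUBIC); k=W/w
    for a in range((x//10+1)*10,x+w,10):
        cv2.line(o,(int((a+.5-x)*k),0),(int((a+.5-x)*k),6),(0,255,255),1)
        cv2.putText(o,str(a),(int((a+.5-x)*k)-10,16),0,.33,(0,255,255),1)
    for a in range((y//10+1)*10,y+h,10):
        cv2.line(o,(0,int((a+.5-y)*k)),(6,int((a+.5-y)*k)),(0,255,255),1)
        cv2.putText(o,str(a),(8,int((a+.5-y)*k)+3),0,.33,(0,255,255),1)
    return o
a=crop(t,174,225,60,45,400,300);b=crop(s,292,352,80,90,400,450)
A=np.zeros((600,800,3),np.uint8);A[:300,:400]=a;A[:450,400:]=b
cv2.imwrite('pics/c1.png',A)
a=crop(t,300,190,120,45,800,300);b=crop(s,240,155,120,100,360,300);c=crop(s,305,155,40,100,120,300)
A=np.zeros((600,800,3),np.uint8);A[:300]=a;A[300:,:360]=b;c=crop(s,290,155,60,50,360,300);A[300:,400:760]=c
cv2.imwrite('pics/c2.png',A)
E
```

```text
(no output)
```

View pics/c1.png

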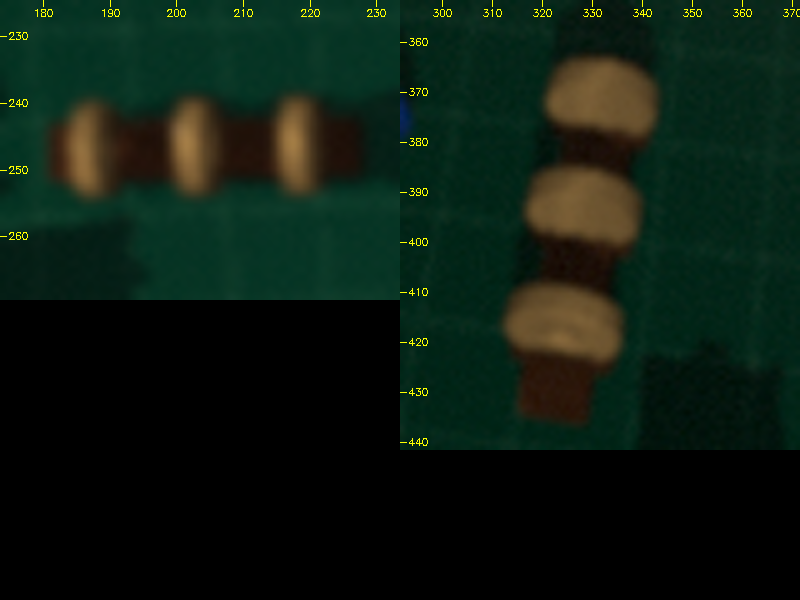

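View pics/c2.png

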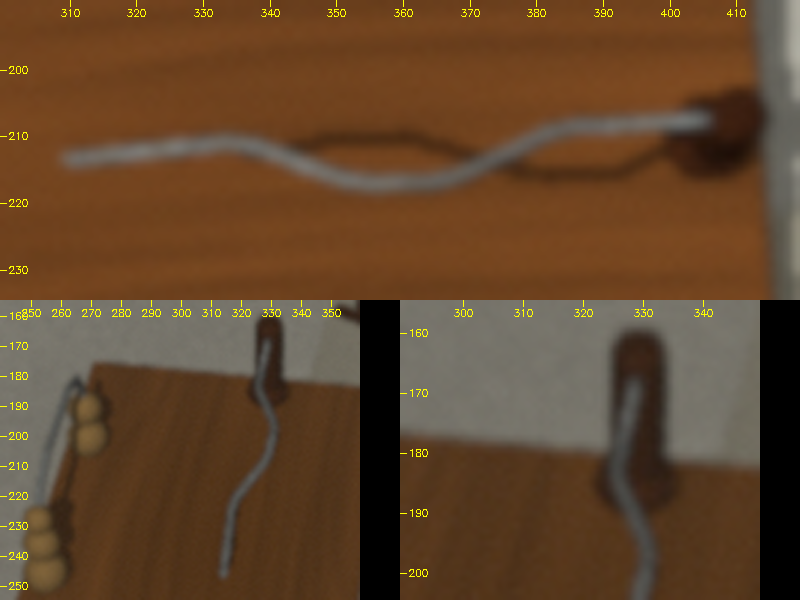

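The nearest disc in the side view (323,417; top (188,247)) shows a hole-like mark, and the other two look plain. Next I'll triangulate the discs and the wire.

```bash
cat >> h.py <<'E'
from scipy.optimize import least_squares, brentq
CAM={}
for _n,_K,_o,_R in (('side',[493.85599175,325.42981588,240.98882087],[0.43171518,0.70038405,0.86827053],[[-0.98013367,0.15155488,-0.1279418],[-0.19818466,-0.72299915,0.66181196],[0.00779902,0.67402029,0.73867166]]),
 ('top',[521.12559074,314.84537344,234.4905637],[0.42217935,0.00984443,1.48144579],[[0.01202227,0.9969241,-0.07744554],[-0.99990594,0.01249725,0.00565133],[0.0066018,0.07737031,0.99698057]])):
    CAM[_n]=(np.array(_K),np.array(_o),np.array(_R))
def proj(n,P):
    K,o,R=CAM[n]; p=(np.atleast_2d(P)-o)@R
    return np.c_[K[1]+K[0]*p[:,0]/-p[:,2], K[2]+K[0]*-p[:,1]/-p[:,2]]
def tri(top,side):
    f=lambda P:np.r_[(proj('top',P)[0]-top)*1.,(proj('side',P)[0]-side)*1.]
    r=least_squares(f,[.5,.1,.08]); return r.x,np.abs(r.fun).max()
def disc(c,a):  # points on a 40x10 cylinder rim, axis a (horizontal)
    t=np.linspace(0,2*np.pi,60); b=np.array([-a[1],a[0],0])
    return np.vstack([c+s*.005*a+.02*(np.outer(np.cos(t),b)+np.outer(np.sin(t),[0,0,1])) for s in(-1,1)])
def hullc(n,P):
    h=cv2.convexHull(proj(n,P).astype(np.float32)); m=cv2.moments(h); return np.array([m['m10'],m['m01']])/m['m00'],m['m00']
E
python3 - <<'E'
from h import *
t=cv2.imread('pics/top0.png');s=cv2.imread('pics/side0.png')
def blobs(im,x,y,w,h,thr):
    c=im[y:y+h,x:x+w].astype(int); m=(c[:,:,2]>thr)&(c[:,:,2]-c[:,:,0]>20)
    n,l,st,ce=cv2.connectedComponentsWithStats(m.astype(np.uint8))
    return [(ce[i]+[x,y],st[i,4]) for i in range(1,n) if st[i,4]>20]
T=sorted(blobs(t,174,225,60,45,75),key=lambda b:b[0][0]); S=sorted(blobs(s,292,352,80,90,75),key=lambda b:-b[0][1])
for a,b in zip(T,S): print(a,b,*tri(a[0],b[0]))
C=[tri(a[0],b[0])[0] for a,b in zip(T,S)]
d=C[0]-C[2]; d[2]=0; a=d/np.linalg.norm(d); print('axis',a,np.degrees(np.arctan2(a[1],a[0])),np.linalg.norm(d))
for A,B,c in zip(T,S,C):
    f=lambda P:np.r_[hullc('top',disc(P,a))[0]-A[0],hullc('side',disc(P,a))[0]-B[0]]
    r=least_squares(f,c); print('centre',r.x,r.fun.round(2),'area',hullc('top',disc(r.x,a))[1],hullc('side',disc(r.x,a))[1],'face centre px side',proj('side',r.x+.005*a), 'hole top px', proj('top',r.x+.005*a))
# wire
sat=lambda im:(im.max(2).astype(float)-im.min(2))
st_=sat(t);ss=sat(s)
def ridge(v,i0,i1):  # centroid of low saturation
    w=v[i0:i1+1]; b=np.percentile(w,70); w=np.clip(b-w-.35*(b-w.min()),0,None); return (w*np.arange(i0,i1+1)).sum()/w.sum()
tx=np.array([310,320,330,340,350,360,370,380,390,400,405]);guess=np.interp(np.arange(640),tx,[213,212,211,212.5,216.5,217.2,215.5,210.5,208.7,207.8,207.5])
tc=np.array([[u,ridge(st_[:,u],int(guess[u])-5,int(guess[u])+5)] for u in range(309,406)])
ry=[168,180,190,198,205,212,220,235,245];g2=np.interp(np.arange(480),ry,[329,325.5,327.5,331,330,325,319,315.5,314.5])
sc=np.array([[ridge(ss[v],int(round(g2[v]))-6,int(round(g2[v]))+6),v] for v in range(182,246)])
np.savez('wire_px.npz',tc=tc,sc=sc)
W=[]
for y in np.arange(-.14,.1,.01):
    def f(q):
        P=[q[0],y,q[1]];a=proj('top',P)[0];b=proj('side',P)[0]
        return [a[1]-np.interp(a[0],tc[:,0],tc[:,1]),b[0]-np.interp(b[1],sc[:,1],sc[:,0])]
    r=least_squares(f,[.47,.09]); P=[r.x[0],y,r.x[1]]; W.append(P); print(np.round(P,4),proj('top',P)[0].round(1),proj('side',P)[0].round(1))
print('end',tri([308.8,213.2],[314,247]))
# hole crop
im=cv2.resize(s[355:430,300:360],(480,600),interpolation=cv2.INTER_CUBIC).astype(float)
im=np.clip((im-20)*1.7,0,255).astype(np.uint8); cv2.imwrite('pics/c3.png',im)
E
```

```text
(array([186.08474576, 247.08474576]), np.int32(59)) (array([324.52845528, 416.2601626 ]), np.int32(246)) [0.49570622 0.35734191 0.03970719] 0.3339661868593282
(array([202.13043478, 246.49275362]), np.int32(69)) (array([328.28455285, 392.78455285]), np.int32(246)) [0.49784531 0.31344758 0.03793286] 0.2828582295460649
(array([217.75362319, 246.4057971 ]), np.int32(69)) (array([332.01265823, 371.01265823]), np.int32(237)) [0.49915315 0.27035777 0.03742855] 0.46486628479090086
axis [-0.03959603  0.99921577  0.        ] 92.26927855464572 0.08705240830550726
centre [0.495729   0.35740196 0.03968004] [-0.07 -0.34  0.22 -0.01] area 91.60432509798557 306.8549514343031 face centre px side [[324.24383742 419.15506861]] hole top px [[184.2451611  246.79197813]]
centre [0.4978661  0.31347377 0.03795185] [-0.06 -0.29  0.19 -0.04] area 86.2766689445125 295.98761212220415 face centre px side [[328.01121323 395.45604849]] hole top px [[200.30381263 246.25098318]]
centre [0.49918    0.27042085 0.03741366] [-0.07 -0.47  0.31  0.  ] area 81.26535395055544 286.1707811160013 face centre px side [[331.8854
[... 705 characters left out ...]

[ 0.5964 -0.02    0.0466] [323. 212.] [314.2 244.6]
[ 0.5943 -0.01    0.0549] [319.4 212.4] [314.2 245.5]
[0.5921 0.     0.0604] [315.8 212.9] [314.2 247.3]
[0.5898 0.01   0.0723] [312.1 213.1] [314.2 247.2]
[0.5843 0.02   0.1164] [308.3 213.2] [315.5 237. ]
[0.585  0.03   0.1054] [304.6 213.4] [314.2 244. ]
[0.582  0.04   0.1261] [300.6 213.5] [314.5 241. ]
[0.5583 0.05   0.3308] [294.1 213.2] [325.8 166.6]
[0.5735 0.06   0.1919] [292.  213.7] [316.3 226. ]
[0.5716 0.07   0.2024] [287.8 213.9] [316.2 226. ]
[0.5741 0.08   0.1708] [284.4 214.4] [313.9 241. ]
[0.5678 0.09   0.2234] [279.1 214.4] [315.8 226. ]
end (array([0.58814011, 0.01892193, 0.08315258]), np.float64(0.037183556655890015))
```

View pics/c3.png

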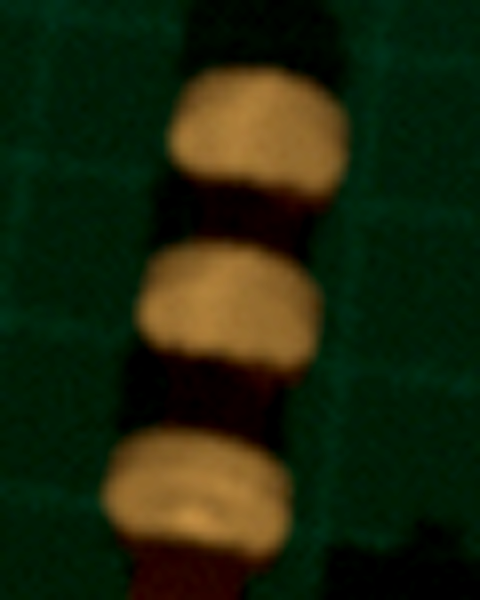

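The enhanced crop confirms it: the nearest disc has a hole at side (324,419), exactly where the model predicts the face centre. That is the ring, at about (0.496, 0.357, 0.034). Next I'll fit the wire model and start moving towards the rack.

```bash
cat > wf.py <<'E'
from h import *
def curve(p,n=1.0):
    # p: x,y stop, heading, L1,a1,L2,a2,L3,a3,L4 (mm/rad), pitch nodes
    x,y,h0,L1,a1,L2,a2,L3,a3,L4=p[:10]; pn=p[10:]
    seg=[(L1,0),(12,0),(12,a1),(L2,0),(48,-a2),(L3,0),(12,a3),(L4,0)]
    b=np.cumsum([0]+[s[0] for s in seg]); hh=h0+np.cumsum([0]+[s[1] for s in seg])
    S=np.linspace(0,b[-1],301); h=np.interp(S,b,hh)
    # pitch: 0 in L1, then nodes at boundaries
    pb=[0,b[1]-3,b[1]+3,b[2]+6,(b[3]+b[4])/2,(b[4]+b[5])/2,(b[5]+b[6])/2,b[7]+3,b[8]]
    pit=np.interp(S,pb,np.r_[0,0,pn])
    d=np.c_[np.cos(pit)*np.cos(h),np.cos(pit)*np.sin(h),np.sin(pit)]
    ds=S[1]; P=np.vstack([[0,0,0],np.cumsum((d[1:]+d[:-1])/2*ds,0)])/1000+[x,y,.085]
    return S,P,h,pit
E
cat > fit.py <<'E'
from wf import *
z=np.load('wire_px.npz');tc,sc=z['tc'],z['sc']
def resid(p,full=False):
    S,P,h,pit=curve(p); a=proj('top',P);b=proj('side',P); P2=P[::3]
    a2,b2=a[::3],b[::3]
    rt=np.where((a2[:,0]>310)&(a2[:,0]<404),a2[:,1]-np.interp(a2[:,0],tc[:,0],tc[:,1]),0)
    o=(b2[:,1]>183)&(b2[:,1]<244); rs=np.where(o,b2[:,0]-np.interp(b2[:,1],sc[:,1],sc[:,0]),0)
    e=np.r_[a[-1]-END_T,b[-1]-END_S]*3; s0=np.r_[(a[0]-[405.5,207.6])*.7,(b[0]-[329,168.5])*.7]
    L1,a1,L2,a2_,L3,a3,L4=p[3:10]; pn=p[10:]
    rng=lambda v,l,u:max(0,l-v)+max(0,v-u)
    pri=np.r_[rng(L1,35,50),rng(L2,20,40),rng(L3,20,40),rng(L4,48,80),np.degrees([rng(a1,.31,.6),rng(a3,.31,.6),rng(a2_,.64,1.21),rng(pn[0],.03,.26)]),np.degrees(np.diff(pn))*.08,np.degrees(pn)*.03, (L1-42)*.05,(L2-30)*.05,(L3-30)*.05]
    if full: return rt,rs,e/3,s0/.7
    return np.r_[rt,rs,e,s0,pri]
END_T=np.array([309.,213.2]);END_S=np.array([314.,246.6])
p0=np.r_[.605,-.235,1.55,42,.4,30,.8,30,.4,55,.1,.1,0,0,0,0,0]
r=least_squares(resid,p0,x_scale=np.r_[.01,.01,.1,5,.1,5,.1,5,.1,5,[.1]*7],max_nfev=400)
print(r.cost,r.x.round(3))
rt,rs,e,s0=resid(r.x,True); print('rms',rt.std(),rs.std(),e,s0)
S,P,h,pit=curve(r.x)
for i in range(0,301,15): print(int(S[i]),(P[i]*1000).round(1),'hd %.1f pit %.1f'%(np.degrees(h[i]),np.degrees(pit[i])))
np.save('wire_p.npy',r.x)
E
python3 - <<'E'
import numpy as np,cv2
z=np.load('wire_px.npz');print(z['tc'][::6].round(1).tolist());print(z['sc'][::4].round(1).tolist())
t=cv2.imread('pics/top0.png').astype(int);s=cv2.imread('pics/side0.png').astype(int)
print('topend b:',t[211:216,303:316,0].tolist());print('sideend b:',s[238:252,309:320,0].tolist())
E
python3 fit.py
```

```text
[[309.0, 213.2], [315.0, 213.0], [321.0, 212.1], [327.0, 211.6], [333.0, 210.9], [339.0, 211.8], [345.0, 213.8], [351.0, 216.3], [357.0, 217.0], [363.0, 216.9], [369.0, 215.3], [375.0, 213.2], [381.0, 209.9], [387.0, 208.3], [393.0, 208.1], [399.0, 208.5], [405.0, 207.7]]
[[325.8, 182.0], [326.4, 186.0], [328.6, 190.0], [330.2, 194.0], [330.9, 198.0], [330.1, 202.0], [328.9, 206.0], [326.6, 210.0], [323.3, 214.0], [320.1, 218.0], [317.7, 222.0], [316.7, 226.0], [316.3, 230.0], [315.7, 234.0], [315.3, 238.0], [314.6, 242.0]]
topend b: [[31, 32, 30, 30, 32, 34, 35, 36, 38, 38, 43, 46, 51], [31, 30, 32, 32, 33, 38, 50, 60, 67, 70, 75, 80, 84], [31, 31, 31, 31, 33, 45, 68, 85, 96, 96, 100, 99, 98], [32, 31, 31, 32, 33, 43, 62, 81, 89, 87, 83, 80, 75], [31, 30, 30, 31, 31, 35, 42, 53, 57, 55, 51, 47, 42]]
sideend b: [[26, 24, 23, 26, 45, 69, 80, 67, 41, 24, 24], [27, 22, 24, 30, 48, 74, 83, 67, 41, 24, 26], [26, 23, 23, 29, 52, 76, 82, 61, 33, 21, 24], [27, 25, 26, 28, 54, 78, 78, 53, 27, 25, 27], [23, 25, 24, 31, 55, 74, 71, 47, 26, 23, 23], [25, 25, 25, 32, 55, 72, 67, 45, 26, 24, 24], 
[... 916 characters left out ...]
-188.4   85.4] hd 96.8 pit 1.6
67 [ 599.3 -175.7   86. ] hd 114.5 pit 3.5
80 [ 593.7 -163.6   87.1] hd 114.5 pit 6.1
93 [ 588.2 -151.4   88.5] hd 114.5 pit 5.1
107 [ 582.8 -139.2   89.5] hd 111.0 pit 3.1
120 [ 579.3 -126.3   90. ] hd 99.2 pit 1.2
134 [ 578.5 -112.9   90. ] hd 87.5 pit -0.1
147 [580.4 -99.7  90. ] hd 75.8 pit -0.7
160 [584.3 -86.9  89.7] hd 72.6 pit -1.3
174 [588.4 -74.1  89.4] hd 72.6 pit -1.9
187 [592.4 -61.3  88.9] hd 72.6 pit -2.5
201 [594.8 -48.2  88.2] hd 91.6 pit -3.1
214 [593.5 -34.9  87.4] hd 95.8 pit -3.4
228 [592.2 -21.5  86.6] hd 95.8 pit -3.6
241 [590.8  -8.2  85.7] hd 95.8 pit -3.8
254 [589.5   5.1  84.8] hd 95.8 pit -4.1
268 [588.1  18.4  83.8] hd 95.8 pit -4.3
```

Call:
{"fn": "play_rows", "kwargs": {"targets": [1, 1, 6, 0, 0.18, 1, 1, 6, 0, 0.18, 1, 2, 6, 0, 0.18, 1, 2, 6, 0, 0.18, 1, 2, 6, 0, 0.18, 1, 2, 6, 0, 0.15, 1, 2, 6, 0, 0.1, 1, 2, 6, 0, 0.1]}}

```text
time: 1.1
position: [0.3581, -0.1074, 0.2452]
ee_rot: [[-0.041, 0.999, 0.0], [0.999, 0.041, -0.0], [-0.0, 0.0, -1.0]]
force: [1.7, -0.4, 0.3]
opening: 0.0849
```

Call:
{"fn": "play_rows", "kwargs": {"targets": [1, 1.7, 5.8, 0, 0, 1, 1.7, 5.8, 0, 0, 1, 1.7, 5.8, 0, 0, 1, 1.7, 5.8, 0, 0, 1, 1.7, 5.8, 0, 0, 1, 1.7, 5.8, -2, 0, 1, 1.8, 5.8, -4, 0, 1, 1.8, 5.9, -4, 0]}}

```text
time: 2.1
position: [0.4913, 0.3388, 0.1555]
ee_rot: [[-0.037, 0.999, -0.0], [0.999, 0.037, -0.0], [-0.0, -0.0, -1.0]]
force: [1.4, -0.2, 1.6]
opening: 0.0856
```

Call:
{"fn": "play_rows", "kwargs": {"targets": [1, -0.2, -0.2, -1.5, 0, 1, 0, 0, -1.5, 0, 1, 0, 0, -1.5, 0, 1, 0, 0, -1.5, 0, 1, 0, 0, 0, 0, 1, 0, 0, 0, 0, 1, 0, 0, 0, 0, 1, 0, 0, 0, 0]}}

```text
time: 3.1
position: [0.4888, 0.3357, 0.0978]
ee_rot: [[-0.038, 0.999, 0.001], [0.999, 0.038, 0.0], [0.0, 0.001, -1.0]]
force: [-0.0, 0.5, -0.5]
opening: 0.0852
```

```bash
python3 - <<'E'
from h import *
s=manip.observe();print(s['position'],s['force'],s['opening'],s['ee_rot'])
c=snap('top','t1.png')['img'];d=snap('side','s1.png')['img']
a=cv2.resize(c[215:275,165:245],(400,300),interpolation=cv2.INTER_CUBIC);b=cv2.resize(d[330:450,280:400],(400,400),interpolation=cv2.INTER_CUBIC)
A=np.zeros((400,800,3),np.uint8);A[:300,:400]=a;A[:,400:]=b;cv2.imwrite('pics/c4.png',A)
E
```

```text
[0.48878928 0.33572172 0.09776952] [-0.00632626  0.52501123 -0.53007372] 0.08515222226281659 [[-3.80385445e-02  9.99276005e-01  7.30902126e-04]
 [ 9.99276175e-01  3.80382069e-02  4.70374152e-04]
 [ 4.42231398e-04  7.48265429e-04 -9.99999622e-01]]
```

View pics/c4.png

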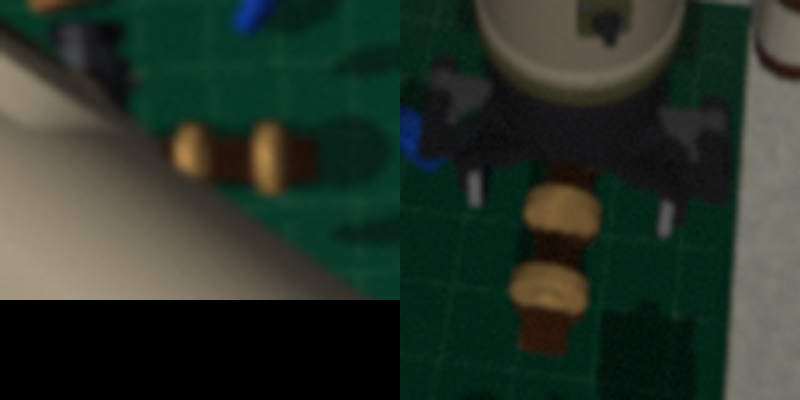

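The side crop shows the fingers straddling the rack behind the ring, so the row limits clipped the earlier shifts. Corrections from the measured pose: +0.7, +2.2 and -6.9 cm.

Call:
{"fn": "play_rows", "kwargs": {"targets": [0.8, 0.35, 1.1, 0, 0, 0.8, 0.35, 1.1, 0, 0, 0.8, 0, 0, -1.2, 0, 0.8, 0, 0, -1.2, 0, 0.8, 0, 0, -1.2, 0, 0.8, 0, 0, -1.2, 0, 0.8, 0, 0, -1.1, 0, 0.8, 0, 0, -1.0, 0], "squeeze": 30}}

```text
time: 4.2
position: [0.4955, 0.3574, 0.0275]
ee_rot: [[-0.038, 0.999, -0.0], [0.999, 0.038, -0.0], [-0.0, -0.0, -1.0]]
force: [0.3, 0.3, -0.1]
opening: 0.0683
```

```bash
python3 - <<'E'
from h import *
d=snap('side','s2.png')['img']
cv2.imwrite('pics/c5.png',cv2.resize(d[350:450,270:390],(720,600),interpolation=cv2.INTER_CUBIC))
s=manip.observe();print(s['position'],s['force'],s['opening'])
E
```

```text
[0.49503208 0.35686033 0.02619173] [-0.8182833  -0.44661395 -1.11895272] 0.06804420401001321
```

View pics/c5.png

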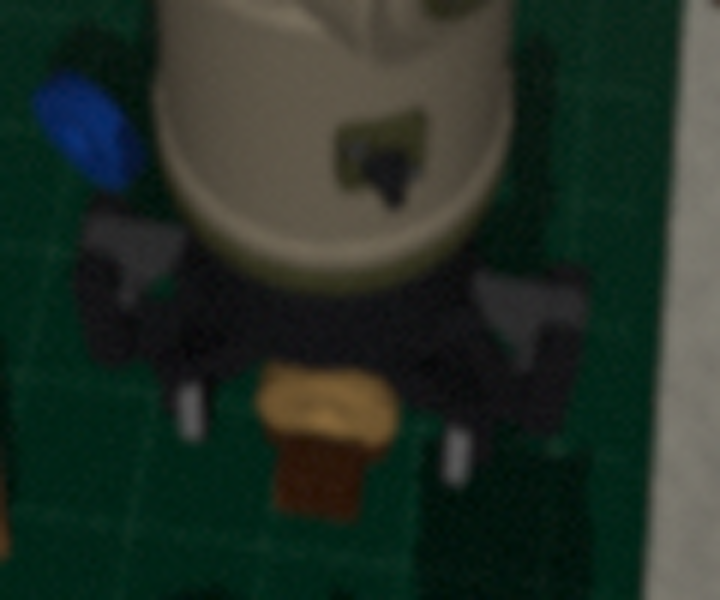

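The ring is centred between the fingers (7 pictures viewed). I'll raise 3 mm and close.

Call:
{"fn": "play_rows", "kwargs": {"targets": [0.8, 0, 0, 0.3, 0, 0.8, 0, 0, 0, 0, 0.3, 0, 0, 0, 0, 0.3, 0, 0, 0, 0, 0.3, 0, 0, 0, 0, 0.3, 0, 0, 0, 0, 0.3, 0, 0, 0, 0, 0.3, 0, 0, 0, 0], "squeeze": 30}}

```text
time: 5.25
position: [0.496, 0.3577, 0.0317]
ee_rot: [[-0.038, 0.999, 0.001], [0.999, 0.038, 0.0], [0.0, 0.001, -1.0]]
force: [1.3, -0.6, 5.6]
opening: 0.0389
```

Call:
{"fn": "play_rows", "kwargs": {"targets": [0.3, 0, 0, 0, 0, 0.3, 0, 0, 0, 0, 0.3, 0, 0, 0, 0, 0.3, 0, 0, 1.0, 0, 0.3, 0, 0, 1.5, 0, 0.3, 0, 0, 1.5, 0, 0.3, 0, 0, 1.5, 0, 0.3, 0, 0, 1.5, 0]}}

```text
time: 6.25
position: [0.4956, 0.3576, 0.1026]
ee_rot: [[-0.038, 0.999, 0.0], [0.999, 0.038, 0.0], [0.0, 0.0, -1.0]]
force: [-0.1, 0.1, -0.9]
opening: 0.0388
```

```bash
python3 - <<'E'
from h import *
d=snap('side','s3.png')['img']
s=manip.observe();print(s['position'],s['force'],s['opening'])
p=s['position']; print(proj('side',p+[0,0,.005]))
u,v=proj('side',p+[0,0,.005])[0].astype(int)
cv2.imwrite('pics/c6.png',cv2.resize(d[v-45:v+45,u-50:u+50],(800,720)[:2],interpolation=cv2.INTER_CUBIC)[:600]); print(u,v)
E
```

```text
[0.49630544 0.35844184 0.10466129] [0.6893449  1.04914611 1.01379165] 0.03900928881188934
[[324.52539156 398.97803506]]
324 398
```

View pics/c6.png

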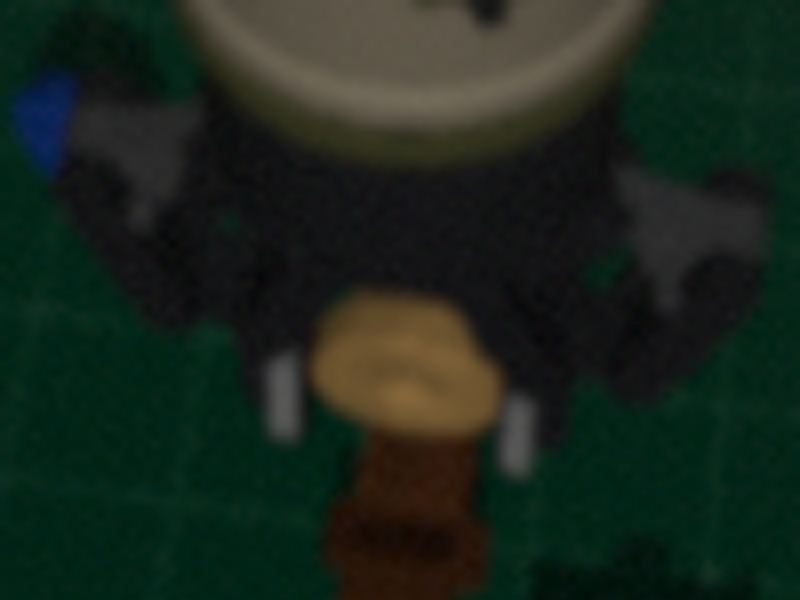

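The ring is gripped and lifted clear, with the hole seen at side (324.6,400). I'll carry it to about 35 mm beyond the wire end and settle there.

Call:
{"fn": "play_rows", "kwargs": {"targets": [0.3, 1.0, -4, 0, 0.02, 0.3, 1.5, -5, 0, 0.02, 0.3, 1.5, -5, 0, 0.02, 0.3, 1.5, -5, 0, 0, 0.3, 1.5, -5, -0.5, 0, 0.3, 1.0, -4, -0.5, 0, 0.3, 1.0, -2, -0.5, 0, 0.3, 0, 0, 0, 0]}}

```text
time: 7.3
position: [0.586, 0.0563, 0.0858]
ee_rot: [[-0.095, 0.995, -0.001], [0.995, 0.095, 0.0], [0.0, -0.001, -1.0]]
force: [0.0, 0.3, -0.2]
opening: 0.0389
```

Call:
{"fn": "play_rows", "kwargs": {"targets": [0.3, 0, 0, 0, 0, 0.3, 0, 0, 0, 0, 0.3, 0, 0, 0, 0, 0.3, 0, 0, 0, 0, 0.3, 0, 0, 0, 0, 0.3, 0, 0, 0, 0, 0.3, 0, 0, 0, 0, 0.3, 0, 0, 0, 0]}}

```text
time: 8.3
position: [0.5855, 0.0575, 0.0862]
ee_rot: [[-0.098, 0.995, -0.0], [0.995, 0.098, 0.0], [0.0, -0.0, -1.0]]
force: [0.8, 0.4, 0.2]
opening: 0.0392
```

```bash
python3 - <<'E'
from h import *
s=manip.observe();print(s['time'],s['position'],s['force'],s['ft_torque'],s['opening'],s['ee_rot'][:,0])
d=snap('side','s4.png')['img'];t=snap('top','t4.png')['img']
s=manip.observe();print(s['position'],s['force'],s['opening'])
p=s['position'];u,v=proj('side',p+[0,0,.005])[0].astype(int);print(u,v,proj('top',p+[0,0,.005]))
a=cv2.resize(d[v-50:v+40,u-40:u+40],(533,600),interpolation=cv2.INTER_CUBIC)
u2,v2=proj('top',p)[0].astype(int)
b=cv2.resize(t[v2-30:v2+30,u2-15:u2+25],(267,400),interpolation=cv2.INTER_CUBIC)
A=np.zeros((600,800,3),np.uint8);A[:,:533]=a;A[:400,533:]=b;cv2.imwrite('pics/c7.png',A)
E
```

```text
8.3 [0.58553981 0.05749611 0.08624728] [0.79800655 0.43080962 0.19440137] [-0.02713281  0.03572208  0.00750641] 0.03922663281882618 [-9.78072523e-02  9.95205372e-01  9.12060492e-05]
[0.58556786 0.05749949 0.08625502] [ 0.45358996  0.55941312 -0.1968293 ] 0.03942131273453395
311 258 [[294.39949605 213.65041867]]
```

View pics/c7.png

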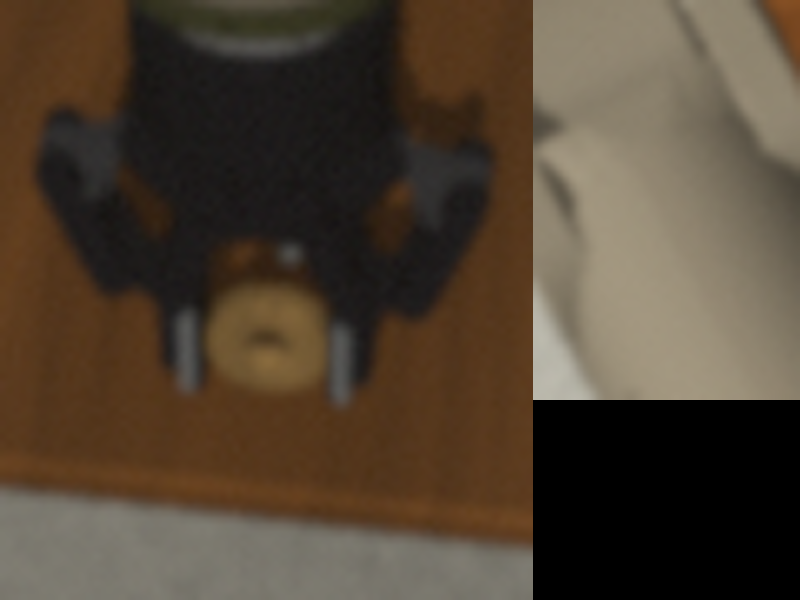

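```bash
python3 - <<'E'
from h import *
d=cv2.imread('pics/s4.png').astype(int); s0=cv2.imread('pics/side0.png').astype(int)
p=np.array([.58557,.0575,.08626]); a=np.array([-.0978,.9952,0])
x0,y0=295,244; c=d[y0:275,x0:330]
m=((c[:,:,1]-0.62*c[:,:,2])>0)&(c[:,:,2]>75)
for r in m.astype(int): print(''.join('.#'[k] for k in r))
m=m.astype(np.uint8); n,l,st,ce=cv2.connectedComponentsWithStats(m,connectivity=4); i=1+np.argmax(st[1:,4]); print(ce[i]+[x0,y0],st[i])
M=(l==i).astype(np.uint8)
cn=max(cv2.findContours(M,0,cv2.CHAIN_APPROX_NONE)[0],key=len)
print('ring mask bbox',st[i,:4]+[x0,y0,0,0])
for h in (0,.0025,.005,.0075):
  P=disc(p+[0,0,h],a); q=proj('side',P); print(h,hullc('side',P),'bbox',q.min(0).round(1),q.max(0).round(1),'face hole',proj('side',p+[0,0,h]+.005*a))
for dy in(-.002,.002): print(dy,hullc('side',disc(p+[0,dy,.0025],a))[0])
E
```

```text
...................................
...................................
............#......#...............
...................................
...................................
...................................
...................................
...........##########..............
..........#############............
.........###############...........
........################...........
........#################..........
...##..##################..........
...##..##################.........#
...##..#####################......#
...##..#####################.....##
...##..#####################.....##
...##..#####################.....##
...##...####################.....##
...##...####################.....##
#.###..##################.##....###
#####..##################.##....###
#########################.##...####
#########################.#########
####################.##############
#################.#################
###################################
######################.############
##############################.####
#######.#####################.#####
############.######################
[311.5802269  264.43435981] [  0   7  35  24 617]
ring mask bbox [295 251  35  24]
0 (array([311.19957528, 259.72740489]), 259.0450592264533) bbox [301.3 251.6] [321.1 267.8] face hole [[310.89949438 261.64546921]]
0.0025 (array([311.18325605, 258.94596522]), 260.22635334031656) bbox [301.3 250.8] [321.1 267.1] face hole [[310.88258806 260.86517572]]
0.005 (array([311.16687948, 258.16169205]), 261.4153424515389) bbox [301.2 250. ] [321.1 266.3] face hole [[310.86562027 260.08204502]]
0.0075 (array([311.1504432 , 257.37456553]), 262.6120318984613) bbox [301.2 249.2] [321.1 265.5] face hole [[310.84859067 259.29606161]]
-0.002 [311.39321887 258.2241745 ]
0.002 [310.97275408 259.66962774]
```

```bash
python3 - <<'E'
from h import *
d=cv2.imread('pics/s4.png').astype(float); k=d[:,:,1]-.55*d[:,:,2]
p=np.array([.58557,.0575,.08626]); a=np.array([-.0978,.9952,0])
g=d[:,:,1]
for u in (307,309,311,313,315): print(u,g[246:272,u].astype(int).tolist())
print(g[258,297:326].astype(int).tolist());print(d[258,297:326,2].astype(int).tolist())
hull=lambda h:cv2.convexHull(proj('side',disc(p+[0,0,h],a)).astype(np.float32))
for h in(0,.0025,.005):
  H=hull(h)
  for u in(307,311,315):
    vs=[v for v in np.arange(245,275,.05) if cv2.pointPolygonTest(H,(float(u),float(v)),False)>0]; print(h,u,round(vs[0],2),round(vs[-1],2))
E
```

```text
307 [49, 45, 37, 37, 49, 65, 77, 84, 87, 86, 84, 83, 81, 78, 84, 88, 86, 86, 83, 72, 60, 56, 55, 56, 56, 55]
309 [39, 33, 33, 39, 51, 68, 80, 89, 92, 90, 85, 73, 63, 70, 87, 97, 97, 94, 87, 81, 69, 58, 53, 55, 56, 54]
311 [34, 32, 33, 38, 52, 71, 84, 89, 92, 91, 85, 74, 58, 67, 88, 102, 105, 98, 93, 86, 74, 60, 55, 55, 53, 55]
313 [63, 50, 38, 35, 52, 68, 82, 89, 94, 96, 93, 85, 77, 73, 82, 94, 97, 98, 94, 87, 75, 61, 55, 54, 56, 55]
315 [65, 52, 41, 34, 43, 58, 77, 86, 95, 98, 96, 93, 90, 88, 90, 93, 94, 94, 92, 83, 70, 58, 52, 54, 53, 53]
[59, 81, 81, 59, 52, 74, 86, 89, 87, 84, 81, 72, 63, 59, 58, 65, 77, 87, 90, 91, 89, 86, 76, 68, 80, 80, 60, 36, 24]
[60, 82, 81, 62, 64, 96, 110, 114, 112, 108, 104, 93, 83, 78, 79, 86, 99, 111, 116, 117, 114, 111, 96, 78, 81, 79, 61, 38, 27]
0 307 252.0 266.85
0 311 251.65 267.75
0 315 252.45 267.55
0.0025 307 251.2 266.1
0.0025 311 250.85 267.0
0.0025 315 251.65 266.75
0.005 307 250.4 265.35
0.005 311 250.05 266.25
0.005 315 250.85 266.0
```

The side crop shows the ring hole at about (311,259) and the wire end behind it at about (314.5,246). The measured ring centre is 4.6 mm above the TCP, z 0.091, so it has to come down 7 mm to meet the end at z 0.084.

Call:
{"fn": "play_rows", "kwargs": {"targets": [0.3, -0.15, 0, -0.35, 0, 0.3, 0, 0, -0.35, 0, 0.3, 0.05, -0.5, 0, 0, 0.3, 0.05, -0.6, 0, 0, 0.3, 0.07, -0.6, 0, 0, 0.3, 0.07, -0.6, 0, 0, 0.3, 0.06, -0.6, 0, 0, 0.3, 0, 0, 0, 0]}}

```text
time: 9.4
position: [0.5872, 0.0277, 0.0792]
ee_rot: [[-0.097, 0.995, -0.0], [0.995, 0.097, -0.0], [-0.0, -0.0, -1.0]]
force: [-0.0, -0.7, -1.0]
opening: 0.0392
```

Call:
{"fn": "play_rows", "kwargs": {"targets": [0.3, 0.03, -0.3, 0, 0, 0.3, 0.03, -0.3, 0, 0, 0.3, 0.03, -0.3, 0, 0, 0.3, 0.03, -0.3, 0, 0, 0.3, 0.03, -0.3, 0, 0, 0.3, 0.03, -0.3, 0, 0, 0.3, 0, 0, 0, 0, 0.3, 0, 0, 0, 0]}}

```text
time: 10.4
position: [0.5888, 0.0105, 0.0792]
ee_rot: [[-0.098, 0.995, -0.0], [0.995, 0.098, 0.0], [0.0, -0.0, -1.0]]
force: [0.8, -0.1, 0.1]
opening: 0.0392
```

```bash
python3 - <<'E'
from h import *
d=snap('side','s5.png')['img']
s=manip.observe();print(s['position'],s['force'],s['ft_torque'],s['opening'])
p=s['position'];print(proj('side',p+[0,0,.0046]))
cv2.imwrite('pics/c8.png',cv2.resize(d[200:280,275:355],(600,600),interpolation=cv2.INTER_CUBIC))
E
```

```text
[0.58882853 0.01060602 0.0792746 ] [ 0.25560043  0.35863284 -0.6445042 ] [-0.01020033  0.0237339   0.00654727] 0.03865948659117127
[[314.48368974 243.87827646]]
```

View pics/c8.png

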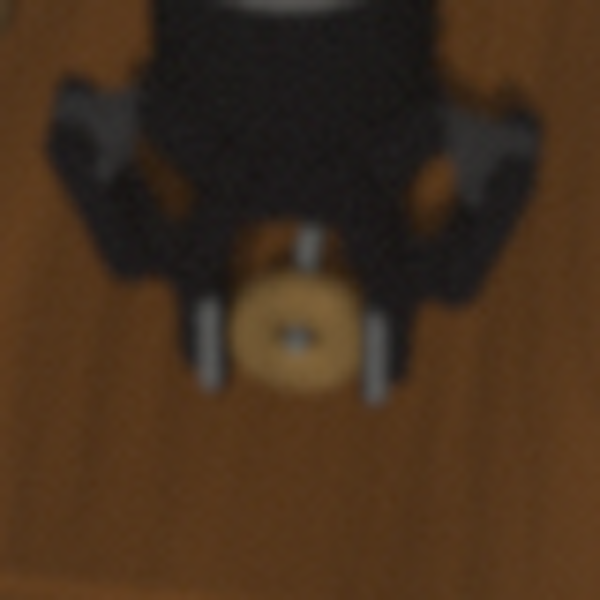

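The wire's grey tip shows in the hole at crop (296,337) with no force, so the ring is threaded (10 pictures viewed). Next I'll tabulate the path along the fitted wire.

```bash
cat > path.py <<'E'
from wf import *
import sys
# rows from arc s0 to s1 (mm from stop), z corr (mm), x corr; prints 8 rows incl. correction from the measured pose
def rows(s1,n=8,dz=0,dn=0,step=None):
    S,P,h,pit=curve(np.load('wire_p.npy')); o=manip.observe(); p=o['position'].copy(); ya=np.arctan2(o['ee_rot'][1,0],o['ee_rot'][0,0])
    i=np.argmin(np.hypot(*(P-(p))[:,:2].T)); s0=S[i]
    print('s0 %.1f f %s tq %s pos %s yaw %.1f  wire here %s hd %.1f'%(s0,o['force'].round(1),o['ft_torque'].round(2),(p*1000).round(1),np.degrees(ya),(P[i]*1000).round(1),np.degrees(h[i])))
    ss=np.linspace(s0,s1,n+1)[1:]
    hs=np.interp(ss,S,h)
    Q=np.c_[[np.interp(ss,S,P[:,k]) for k in range(3)]].T+np.c_[-np.sin(hs)*dn/1e3,np.cos(hs)*dn/1e3,0*hs+(-4.6+dz)/1e3]
    prev=np.r_[p,ya]; 
    for q,a in zip(Q,hs):
        c=np.r_[q,a]; print(np.round((c-prev)*[100,100,100,1],2)); prev=c
if __name__=='__main__': rows(float(sys.argv[1]),int(sys.argv[2]),*map(float,sys.argv[3:]))
E
python3 path.py 225 8; python3 path.py 180 16
```

```text
s0 260.2 f [ 0.3  0.4 -0.6] tq [-0.01  0.02  0.01] pos [588.8  10.6  79.3] yaw 95.6  wire here [588.9  10.4  84.4] hd 95.8
[ 0.05 -0.46  0.09  0.  ]
[ 0.04 -0.44  0.03  0.  ]
[ 0.04 -0.44  0.03  0.  ]
[ 0.04 -0.44  0.03  0.  ]
[ 0.04 -0.44  0.03  0.  ]
[ 0.04 -0.44  0.03  0.  ]
[ 0.04 -0.44  0.03  0.  ]
[ 0.04 -0.44  0.03  0.  ]
s0 260.2 f [ 0.3  0.4 -0.6] tq [-0.01  0.02  0.01] pos [588.8  10.6  79.3] yaw 95.6  wire here [588.9  10.4  84.4] hd 95.8
[ 0.06 -0.52  0.09  0.  ]
[ 0.05 -0.5   0.04  0.  ]
[ 0.05 -0.5   0.03  0.  ]
[ 0.05 -0.5   0.03  0.  ]
[ 0.05 -0.5   0.03  0.  ]
[ 0.05 -0.5   0.03  0.  ]
[ 0.05 -0.5   0.03  0.  ]
[ 0.05 -0.5   0.03  0.  ]
[ 0.05 -0.5   0.03  0.  ]
[ 0.05 -0.5   0.03  0.  ]
[ 0.05 -0.5   0.03  0.  ]
[ 0.03 -0.5   0.03 -0.11]
[-0.05 -0.5   0.03 -0.17]
[-0.13 -0.48  0.02 -0.12]
[-0.15 -0.48  0.02  0.  ]
[-0.15 -0.48  0.02  0.  ]
```

Call:
{"fn": "play_rows", "kwargs": {"targets": [0.3, 0.05, -0.4, 0.08, 0, 0.3, 0.04, -0.4, 0.03, 0, 0.3, 0.04, -0.4, 0.03, 0, 0.3, 0.04, -0.4, 0.03, 0, 0.3, 0.04, -0.4, 0.03, 0, 0.3, 0.04, -0.4, 0.03, 0, 0.3, 0, 0, 0, 0, 0.3, 0, 0, 0, 0]}}

```text
time: 11.45
position: [0.5913, -0.0135, 0.0815]
ee_rot: [[-0.098, 0.995, -0.0], [0.995, 0.098, -0.0], [-0.0, -0.0, -1.0]]
force: [-0.2, 0.6, -1.1]
opening: 0.0387
```

```bash
python3 path.py 215 6
```

```text
s0 236.1 f [-0.2  0.6 -1.1] tq [-0.08 -0.02  0.01] pos [591.3 -13.5  81.5] yaw 95.6  wire here [591.4 -13.5  86.1] hd 95.8
[ 0.04 -0.35  0.02  0.  ]
[ 0.04 -0.35  0.02  0.  ]
[ 0.04 -0.35  0.02  0.  ]
[ 0.04 -0.35  0.02  0.  ]
[ 0.04 -0.35  0.02  0.  ]
[ 0.04 -0.35  0.02  0.  ]
```

Call:
{"fn": "play_rows", "kwargs": {"targets": [0.3, 0.04, -0.4, 0.02, 0, 0.3, 0.04, -0.4, 0.02, 0, 0.3, 0.04, -0.4, 0.02, 0, 0.3, 0.04, -0.4, 0.02, 0, 0.3, 0.04, -0.4, 0.02, 0, 0.3, 0, 0, 0, 0, 0.3, 0, 0, 0, 0, 0.3, 0, 0, 0, 0]}}

```text
time: 12.45
position: [0.5933, -0.0335, 0.0826]
ee_rot: [[-0.098, 0.995, -0.0], [0.995, 0.098, -0.0], [-0.0, -0.0, -1.0]]
force: [0.2, -0.4, -2.4]
opening: 0.0392
```

```bash
python3 path.py 196 6
```

```text
s0 216.4 f [ 0.2 -0.4 -2.4] tq [-0.14 -0.04  0.03] pos [593.3 -33.5  82.6] yaw 95.6  wire here [593.3 -33.1  87.3] hd 95.8
[ 0.04 -0.3   0.04  0.  ]
[ 0.03 -0.34  0.02  0.  ]
[ 0.03 -0.34  0.02  0.  ]
[ 0.03 -0.34  0.02 -0.02]
[ 0.01 -0.34  0.02 -0.11]
[-0.03 -0.34  0.02 -0.11]
```

Force z is -2.4 N, so the wire here is lower than fitted. I'll add the felt points to the fit.

```bash
python3 - <<'E'
s=open('fit.py').read()
s=s.replace("    if full:","    for y,z,sg in FELT:\n        pri=np.r_[pri,(np.interp(-y,-P[::-1,1],P[::-1,2])*1000-z)/sg]\n    if full:",1)
s=s.replace("END_T=","import json;FELT=json.load(open('felt.json'))\nEND_T=",1).replace("range(0,301,15)","range(0,301,20)")
open('fit.py','w').write(s)
E
echo '[[0.0105,83.9,1],[-0.0335,84.9,0.5]]' > felt.json; python3 fit.py; python3 path.py 196 6
```

```text
6.891339665170956 [ 6.0600e-01 -2.4200e-01  1.6080e+00  3.9154e+01  3.9200e-01  4.0043e+01
  7.4100e-01  4.0075e+01  4.2000e-01  6.5217e+01  2.9000e-02  2.7000e-02
  1.1700e-01  2.0000e-03 -7.3000e-02 -8.1000e-02  2.2000e-02]
rms 0.21331712068871983 0.20406730207565466 [-0.00874671  0.02147676  0.03605071 -0.00416114] [-0.03141762  0.37457817  0.56805871 -0.01135548]
0 [ 605.6 -242.    85. ] hd 92.1 pit 0.0
17 [ 604.9 -224.1   85. ] hd 92.1 pit 0.0
35 [ 604.2 -206.2   85. ] hd 92.1 pit 0.0
53 [ 603.5 -188.4   85.4] hd 96.9 pit 1.6
71 [ 597.4 -171.6   86.3] hd 114.6 pit 4.4
89 [ 590.  -155.5   88.1] hd 114.6 pit 5.7
107 [ 582.7 -139.2   89.4] hd 110.9 pit 3.1
125 [ 578.7 -121.8   90. ] hd 95.0 pit 0.4
143 [ 579.6 -104.    89.8] hd 79.2 pit -1.5
161 [584.6 -86.8  89.1] hd 72.1 pit -3.2
178 [590.1 -69.8  87.8] hd 72.1 pit -4.3
196 [595.1 -52.7  86.5] hd 83.4 pit -4.5
214 [593.9 -34.9  85.1] hd 96.2 pit -3.9
232 [591.9 -17.2  84.1] hd 96.2 pit -2.1
250 [590.    0.6  83.7] hd 96.2 pit -0.4
268 [588.1  18.4  83.9] hd 96.2 pit 1.3
s0 216.6 f [ 0.2 -0.4 -2.4] tq [-0.14 -0.04  0.03] pos [593.3 -33.5  82.6] yaw 95.6  wire here [593.7 -33.2  85. ] hd 96.2
[ 0.07 -0.31 -0.2   0.01]
[ 0.04 -0.34  0.02  0.  ]
[ 0.04 -0.34  0.03  0.  ]
[ 0.04 -0.34  0.03 -0.01]
[ 0.01 -0.34  0.03 -0.12]
[-0.03 -0.34  0.03 -0.12]
```

Call:
{"fn": "play_rows", "kwargs": {"targets": [0.3, 0.02, 0, -0.2, 0, 0.3, 0.04, -0.3, 0, 0, 0.3, 0.04, -0.3, 0, 0, 0.3, 0.04, -0.3, 0, 0, 0.3, 0.02, -0.3, 0, -0.04, 0.3, 0, 0, 0, 0, 0.3, 0, 0, 0, 0, 0.3, 0, 0, 0, 0]}}

```text
time: 13.45
position: [0.595, -0.0454, 0.0806]
ee_rot: [[-0.058, 0.998, 0.0], [0.998, 0.058, -0.0], [-0.0, 0.0, -1.0]]
force: [-0.0, -0.7, -0.5]
opening: 0.0391
```

```bash
python3 path.py 190 5
```

```text
s0 204.1 f [-0.  -0.7 -0.5] tq [ 0.01 -0.04 -0.01] pos [595.  -45.4  80.6] yaw 93.3  wire here [595.  -45.6  85.9] hd 96.2
[ 0.03 -0.3   0.09 -0.02]
[-0.   -0.28  0.02 -0.1 ]
[-0.03 -0.28  0.02 -0.1 ]
[-0.06 -0.27  0.02 -0.1 ]
[-0.08 -0.27  0.02 -0.05]
```

Call:
{"fn": "play_rows", "kwargs": {"targets": [0.3, 0.02, -0.3, 0.02, -0.02, 0.3, 0, -0.28, 0.02, -0.1, 0.3, -0.03, -0.28, 0.02, -0.1, 0.3, -0.06, -0.27, 0.02, -0.1, 0.3, -0.08, -0.27, 0.01, -0.05, 0.3, 0, 0, 0, 0, 0.3, 0, 0, 0, 0, 0.3, 0, 0, 0, 0]}}

```text
time: 14.45
position: [0.5935, -0.0593, 0.0815]
ee_rot: [[0.306, 0.952, -0.0], [0.952, -0.306, 0.0], [0.0, -0.0, -1.0]]
force: [0.0, 0.4, -0.1]
opening: 0.0391
```

```bash
python3 path.py 170 6
```

```text
s0 189.7 f [ 0.   0.4 -0.1] tq [-0.01 -0.04  0.04] pos [593.5 -59.3  81.5] yaw 72.2  wire here [593.4 -59.6  87. ] hd 72.1
[-0.11 -0.35  0.12 -0.  ]
[-0.1  -0.31  0.03  0.  ]
[-0.1  -0.31  0.02  0.  ]
[-0.1  -0.31  0.02  0.  ]
[-0.1  -0.31  0.02  0.  ]
[-0.1  -0.31  0.02  0.  ]
```

Call:
{"fn": "play_rows", "kwargs": {"targets": [0.3, -0.1, -0.31, 0.04, 0, 0.3, -0.1, -0.31, 0.02, 0, 0.3, -0.1, -0.31, 0.02, 0, 0.3, -0.1, -0.31, 0.02, 0, 0.3, -0.1, -0.31, 0.02, 0, 0.3, -0.1, -0.31, 0.02, 0, 0.3, 0, 0, 0, 0, 0.3, 0, 0, 0, 0]}}

```text
time: 15.45
position: [0.5875, -0.0779, 0.0829]
ee_rot: [[0.307, 0.952, 0.0], [0.952, -0.307, 0.0], [0.0, -0.0, -1.0]]
force: [-0.3, 0.9, -0.3]
opening: 0.0387
```

```bash
python3 path.py 150 6
```

```text
s0 170.0 f [-0.3  0.9 -0.3] tq [0.01 0.02 0.08] pos [587.5 -77.9  82.9] yaw 72.1  wire here [587.4 -78.3  88.5] hd 72.1
[-0.11 -0.36  0.12 -0.  ]
[-0.1  -0.32  0.02  0.  ]
[-0.1  -0.32  0.02  0.  ]
[-0.1  -0.32  0.02  0.  ]
[-0.1  -0.32  0.02  0.  ]
[-0.1  -0.32  0.01  0.02]
```

Call:
{"fn": "play_rows", "kwargs": {"targets": [0.3, -0.1, -0.32, 0.04, 0, 0.3, -0.1, -0.32, 0.02, 0, 0.3, -0.1, -0.32, 0.02, 0, 0.3, -0.1, -0.32, 0.02, 0, 0.3, -0.1, -0.32, 0.01, 0, 0.3, -0.1, -0.32, 0.01, 0.02, 0.3, 0, 0, 0, 0, 0.3, 0, 0, 0, 0]}}

```text
time: 16.45
position: [0.5814, -0.0973, 0.0841]
ee_rot: [[0.288, 0.958, -0.0], [0.958, -0.288, 0.0], [0.0, -0.0, -1.0]]
force: [0.4, -0.3, 1.0]
opening: 0.0391
```

```bash
python3 path.py 130 6
```

```text
s0 150.4 f [ 0.4 -0.3  1. ] tq [0.01 0.08 0.01] pos [581.4 -97.3  84.1] yaw 73.3  wire here [581.3 -97.   89.6] hd 72.9
[-0.1  -0.3   0.1   0.05]
[-0.07 -0.33  0.01  0.05]
[-0.06 -0.33  0.01  0.05]
[-0.04 -0.34  0.01  0.05]
[-0.02 -0.34  0.    0.05]
[-0.   -0.34  0.    0.05]
```

Call:
{"fn": "play_rows", "kwargs": {"targets": [0.3, -0.1, -0.3, 0.09, 0.05, 0.3, -0.07, -0.33, 0.02, 0.05, 0.3, -0.06, -0.33, 0.02, 0.05, 0.3, -0.04, -0.34, 0.01, 0.05, 0.3, -0.02, -0.34, 0.01, 0.05, 0.3, 0, -0.34, 0.01, 0.05, 0.3, 0, 0, 0, 0, 0.3, 0, 0, 0, 0]}}

```text
time: 17.45
position: [0.5788, -0.1172, 0.0859]
ee_rot: [[-0.007, 1.0, 0.0], [1.0, 0.007, -0.0], [-0.0, 0.0, -1.0]]
force: [0.4, -2.0, 1.9]
opening: 0.0394
```

```bash
python3 path.py 110 6
```

```text
s0 129.8 f [ 0.4 -2.   1.9] tq [-0.18 -0.12 -0.01] pos [ 578.8 -117.2   85.9] yaw 90.4  wire here [ 578.5 -117.3   90. ] hd 91.1
[-0.02 -0.34 -0.05  0.06]
[ 0.03 -0.33 -0.    0.05]
[ 0.05 -0.33 -0.01  0.05]
[ 0.06 -0.32 -0.01  0.05]
[ 0.08 -0.32 -0.01  0.05]
[ 0.1  -0.31 -0.01  0.05]
```

Call:
{"fn": "play_rows", "kwargs": {"targets": [0.3, 0, 0, 0.1, 0, 0.3, 0, 0, 0.1, 0, 0.3, 0, 0, 0, 0, 0.3, -0.01, -0.3, 0, 0.05, 0.3, 0.02, -0.3, 0, 0.05, 0.3, 0, 0, 0, 0, 0.3, 0, 0, 0, 0, 0.3, 0, 0, 0, 0]}}

```text
time: 18.45
position: [0.5786, -0.1228, 0.0876]
ee_rot: [[-0.107, 0.994, -0.0], [0.994, 0.107, 0.0], [0.0, -0.0, -1.0]]
force: [0.2, -0.2, -0.4]
opening: 0.0393
```

```bash
python3 path.py 104 6
```

```text
s0 124.4 f [ 0.2 -0.2 -0.4] tq [ 0.03  0.02 -0.01] pos [ 578.6 -122.8   87.6] yaw 96.2  wire here [ 578.8 -122.7   90. ] hd 95.8
[ 0.06 -0.32 -0.23  0.05]
[ 0.06 -0.33 -0.01  0.05]
[ 0.08 -0.33 -0.01  0.05]
[ 0.1  -0.33 -0.01  0.05]
[ 0.11 -0.32 -0.02  0.05]
[ 0.13 -0.31 -0.02  0.05]
```

```bash
echo '[[0.0105,83.9,1],[-0.0335,84.9,0.5],[-0.0454,85.2,1],[-0.0593,86.2,1],[-0.0973,90,0.8],[-0.1172,92.2,0.5],[-0.1228,92.4,0.8]]' > felt.json; python3 fit.py|tail -14; python3 path.py 104 6
```

```text
35 [ 604.1 -206.    85. ] hd 92.5 pit 0.0
53 [ 603.3 -188.1   85.5] hd 95.5 pit 2.6
71 [ 597.5 -171.3   86.9] hd 114.7 pit 7.3
89 [ 590.1 -155.3   89.9] hd 114.7 pit 9.5
107 [ 582.8 -139.1   92. ] hd 111.7 pit 3.7
125 [ 578.6 -121.7   92.2] hd 95.5 pit -2.2
143 [ 579.4 -103.9   91.1] hd 79.3 pit -4.5
161 [584.5 -86.8  89.4] hd 71.4 pit -6.0
179 [590.2 -69.9  87.4] hd 71.4 pit -6.0
197 [595.2 -52.8  85.9] hd 83.8 pit -3.8
215 [593.9 -35.   84.9] hd 96.3 pit -2.4
233 [592.  -17.2  84.3] hd 96.3 pit -1.6
250 [590.    0.6  84. ] hd 96.3 pit -0.8
268 [588.1  18.4  83.8] hd 96.3 pit 0.0
s0 124.6 f [ 0.2 -0.2 -0.4] tq [ 0.03  0.02 -0.01] pos [ 578.6 -122.8   87.6] yaw 96.2  wire here [ 578.6 -122.6   92.2] hd 96.3
[ 0.05 -0.32  0.01  0.06]
[ 0.07 -0.34  0.    0.05]
[ 0.08 -0.33 -0.01  0.05]
[ 0.1  -0.33 -0.01  0.05]
[ 0.12 -0.32 -0.02  0.05]
[ 0.14 -0.31 -0.03  0.05]
```

Call:
{"fn": "play_rows", "kwargs": {"targets": [0.3, 0.05, -0.32, 0.01, 0.06, 0.3, 0.07, -0.33, 0, 0.05, 0.3, 0.08, -0.33, 0, 0.05, 0.3, 0.1, -0.33, -0.01, 0.05, 0.3, 0, 0, 0, 0, 0.3, 0, 0, 0, 0, 0.3, 0, 0, 0, 0, 0.3, 0, 0, 0, 0]}}

```text
time: 19.45
position: [0.5817, -0.136, 0.0877]
ee_rot: [[-0.313, 0.95, -0.0], [0.95, 0.313, 0.0], [0.0, 0.0, -1.0]]
force: [-0.8, 0.6, -0.3]
opening: 0.0394
```

```bash
python3 path.py 94 6
```

```text
s0 111.1 f [-0.8  0.6 -0.3] tq [-0.07  0.04  0.01] pos [ 581.7 -136.    87.7] yaw 108.2  wire here [ 581.5 -135.7   92.2] hd 108.4
[ 0.08 -0.24 -0.03  0.05]
[ 0.11 -0.26 -0.02  0.04]
[ 0.12 -0.26 -0.02  0.02]
[ 0.12 -0.26 -0.03  0.  ]
[ 0.12 -0.26 -0.03  0.  ]
[ 0.12 -0.26 -0.04  0.  ]
```

Call:
{"fn": "play_rows", "kwargs": {"targets": [0.3, 0.08, -0.24, -0.02, 0.05, 0.3, 0.11, -0.26, -0.02, 0.04, 0.3, 0.12, -0.26, -0.02, 0.02, 0.3, 0.12, -0.26, -0.03, 0, 0.3, 0.12, -0.26, -0.03, 0, 0.3, 0, 0, 0, 0, 0.3, 0, 0, 0, 0, 0.3, 0, 0, 0, 0]}}

```text
time: 20.45
position: [0.5871, -0.1488, 0.0865]
ee_rot: [[-0.415, 0.91, -0.0], [0.91, 0.415, 0.0], [0.0, -0.0, -1.0]]
force: [0.2, 0.4, -0.1]
opening: 0.0392
```

```bash
python3 path.py 80 6
```

```text
s0 96.8 f [ 0.2  0.4 -0.1] tq [0.05 0.02 0.02] pos [ 587.1 -148.8   86.5] yaw 114.5  wire here [ 587.1 -148.8   91. ] hd 114.7
[ 0.12 -0.26 -0.05  0.  ]
[ 0.12 -0.25 -0.04  0.  ]
[ 0.12 -0.25 -0.05  0.  ]
[ 0.12 -0.25 -0.05  0.  ]
[ 0.11 -0.25 -0.05  0.  ]
[ 0.12 -0.25 -0.05  0.  ]
```

Call:
{"fn": "play_rows", "kwargs": {"targets": [0.3, 0.12, -0.25, -0.04, 0, 0.3, 0.12, -0.25, -0.04, 0, 0.3, 0.12, -0.25, -0.04, 0, 0.3, 0.12, -0.25, -0.05, 0, 0.3, 0.11, -0.25, -0.05, 0, 0.3, 0, 0, 0, 0, 0.3, 0, 0, 0, 0, 0.3, 0, 0, 0, 0]}}

```text
time: 21.45
position: [0.593, -0.1613, 0.0843]
ee_rot: [[-0.415, 0.91, -0.0], [0.91, 0.415, 0.0], [0.0, -0.0, -1.0]]
force: [-0.0, 0.7, -1.0]
opening: 0.0395
```

```bash
python3 path.py 66 6
```

```text
s0 82.5 f [-0.   0.7 -1. ] tq [-0.01 -0.02  0.04] pos [ 593.  -161.3   84.3] yaw 114.5  wire here [ 593.1 -161.7   88.6] hd 114.7
[ 0.11 -0.28 -0.08  0.  ]
[ 0.11 -0.25 -0.05  0.  ]
[ 0.11 -0.25 -0.04  0.  ]
[ 0.11 -0.25 -0.04  0.  ]
[ 0.11 -0.25 -0.03  0.  ]
[ 0.11 -0.25 -0.03  0.  ]
```

Call:
{"fn": "play_rows", "kwargs": {"targets": [0.3, 0.11, -0.26, -0.07, 0, 0.3, 0.11, -0.25, -0.05, 0, 0.3, 0.11, -0.25, -0.04, 0, 0.3, 0.11, -0.25, -0.04, 0, 0.3, 0, 0, 0, 0, 0.3, 0, 0, 0, 0, 0.3, 0, 0, 0, 0, 0.3, 0, 0, 0, 0]}}

```text
time: 22.45
position: [0.5975, -0.1716, 0.0824]
ee_rot: [[-0.415, 0.91, 0.0], [0.91, 0.415, -0.0], [-0.0, 0.0, -1.0]]
force: [-0.5, -1.0, 1.5]
opening: 0.0392
```

```bash
python3 path.py 57 5
```

```text
s0 71.7 f [-0.5 -1.   1.5] tq [-0.17 -0.18 -0.01] pos [ 597.5 -171.6   82.4] yaw 114.5  wire here [ 597.5 -171.3   86.9] hd 114.7
[ 0.12 -0.24 -0.04  0.  ]
[ 0.12 -0.27 -0.03  0.  ]
[ 0.12 -0.27 -0.03 -0.04]
[ 0.1  -0.28 -0.02 -0.1 ]
[ 0.07 -0.28 -0.02 -0.1 ]
```

Call:
{"fn": "play_rows", "kwargs": {"targets": [0.3, 0, 0, 0.12, 0, 0.3, 0.12, -0.26, 0, 0, 0.3, 0.12, -0.27, -0.02, 0, 0.3, 0.12, -0.27, -0.02, -0.04, 0.3, 0, 0, 0, 0, 0.3, 0, 0, 0, 0, 0.3, 0, 0, 0, 0, 0.3, 0, 0, 0, 0]}}

```text
time: 23.45
position: [0.601, -0.1794, 0.0831]
ee_rot: [[-0.379, 0.926, -0.0], [0.926, 0.379, 0.0], [0.0, -0.0, -1.0]]
force: [0.6, 0.3, -0.6]
opening: 0.0388
```

```bash
python3 path.py 50 5
```

```text
s0 62.7 f [ 0.6  0.3 -0.6] tq [ 0.02  0.   -0.03] pos [ 601.  -179.4   83.1] yaw 112.2  wire here [ 601.2 -179.4   86. ] hd 112.1
[ 0.1  -0.24 -0.18 -0.08]
[ 0.07 -0.25 -0.01 -0.08]
[ 0.05 -0.25 -0.01 -0.08]
[ 0.02 -0.25 -0.01 -0.08]
[ 0.01 -0.25 -0.01 -0.02]
```

Call:
{"fn": "play_rows", "kwargs": {"targets": [0.3, 0.1, -0.24, -0.03, -0.08, 0.3, 0.07, -0.25, -0.03, -0.08, 0.3, 0.05, -0.25, -0.03, -0.08, 0.3, 0.02, -0.25, -0.03, -0.08, 0.3, 0, 0, 0, 0, 0.3, 0, 0, 0, 0, 0.3, 0, 0, 0, 0, 0.3, 0, 0, 0, 0]}}

```text
time: 24.45
position: [0.6034, -0.1894, 0.0819]
ee_rot: [[-0.069, 0.998, -0.0], [0.998, 0.069, 0.0], [0.0, -0.0, -1.0]]
force: [-1.1, -0.2, -0.9]
opening: 0.0387
```

```bash
python3 path.py 38 5
```

```text
s0 52.9 f [-1.1 -0.2 -0.9] tq [-0.01 -0.03  0.05] pos [ 603.4 -189.4   81.9] yaw 93.9  wire here [ 603.4 -189.    85.4] hd 93.8
[ 0.01 -0.26 -0.11 -0.03]
[ 0.01 -0.3  -0.01  0.  ]
[ 0.01 -0.3  -0.01  0.  ]
[ 0.01 -0.3  -0.01  0.  ]
[ 0.01 -0.3  -0.    0.  ]
```

Call:
{"fn": "play_rows", "kwargs": {"targets": [0.3, 0.01, -0.28, -0.04, -0.03, 0.3, 0.01, -0.3, -0.03, 0, 0.3, 0.01, -0.3, -0.03, 0, 0.3, 0.01, -0.3, -0.02, 0, 0.3, 0.01, -0.3, 0, 0, 0.3, 0, 0, 0, 0, 0.3, 0, 0, 0, 0, 0.3, 0, 0, 0, 0]}}

```text
time: 25.45
position: [0.604, -0.2041, 0.0807]
ee_rot: [[-0.038, 0.999, -0.0], [0.999, 0.038, 0.0], [0.0, -0.0, -1.0]]
force: [-0.8, 0.1, -0.2]
opening: 0.0392
```

```bash
python3 path.py 20 5
```

```text
s0 37.6 f [-0.8  0.1 -0.2] tq [-0.01 -0.03  0.03] pos [ 604.  -204.1   80.7] yaw 92.2  wire here [ 604.  -204.2   85. ] hd 92.5
[ 0.02 -0.37 -0.03  0.  ]
[ 0.02 -0.35  0.    0.  ]
[ 0.02 -0.35  0.    0.  ]
[ 0.02 -0.35  0.    0.  ]
[ 0.02 -0.35  0.    0.  ]
```

Call:
{"fn": "play_rows", "kwargs": {"targets": [0.3, 0.02, -0.35, -0.02, 0, 0.3, 0.02, -0.35, 0, 0, 0.3, 0.02, -0.35, 0, 0, 0.3, 0.01, -0.35, 0, 0, 0.3, 0.01, -0.35, 0, 0, 0.3, 0.01, -0.3, 0, 0, 0.3, 0, 0, 0, 0, 0.3, 0, 0, 0, 0]}}

```text
time: 26.45
position: [0.605, -0.2251, 0.0806]
ee_rot: [[-0.038, 0.999, 0.0], [0.999, 0.038, -0.0], [-0.0, 0.0, -1.0]]
force: [1.4, -1.2, 0.9]
opening: 0.0391
```

Call:
{"fn": "play_rows", "kwargs": {"targets": [0.3, 0.01, -0.15, 0, 0, 0.3, 0, -0.15, 0, 0, 0.3, 0.01, -0.15, 0, 0, 0.3, 0, -0.15, 0, 0, 0.3, 0.01, -0.15, 0, 0, 0.3, 0, -0.15, 0, 0, 0.3, 0, 0, 0, 0, 0.3, 0, 0, 0, 0]}}

```text
time: 27.45
position: [0.6053, -0.2341, 0.0806]
ee_rot: [[-0.038, 0.999, 0.0], [0.999, 0.038, -0.0], [-0.0, 0.0, -1.0]]
force: [3.1, 0.3, 2.7]
opening: 0.0391
```

```bash
python3 path.py 5 2
```

```text
s0 8.1 f [3.1 0.3 2.7] tq [-0.01 -0.6   0.06] pos [ 605.3 -234.1   80.6] yaw 92.2  wire here [ 605.3 -233.7   85. ] hd 92.5
[ 0.01 -0.12 -0.02  0.01]
[ 0.01 -0.15  0.    0.  ]
```

Call:
{"fn": "play_rows", "kwargs": {"targets": [0.3, 0.08, 0, 0.08, 0, 0.3, 0.04, 0, 0.04, 0, 0.3, 0, 0, 0, 0, 0.3, 0, 0, 0, 0, 0.3, 0, 0, 0, 0, 0.3, 0, 0, 0, 0, 0.3, 0, 0, 0, 0, 0.3, 0, 0, 0, 0]}}

```text
time: 28.45
position: [0.6063, -0.2338, 0.0817]
ee_rot: [[-0.038, 0.999, -0.0], [0.999, 0.038, 0.0], [0.0, -0.0, -1.0]]
force: [-0.5, 0.8, -0.7]
opening: 0.0392
```

```bash
python3 path.py 5 2|head -1
```

```text
s0 8.1 f [-0.5  0.8 -0.7] tq [ 0.02 -0.02 -0.04] pos [ 606.3 -233.8   81.7] yaw 92.2  wire here [ 605.3 -233.7   85. ] hd 92.5
```

Free again. Now I'll creep on until the post pushes back.

Call:
{"fn": "play_rows", "kwargs": {"targets": [0.3, 0, -0.1, 0, 0, 0.3, 0.01, -0.1, 0, 0, 0.3, 0, -0.1, 0, 0, 0.3, 0, -0.1, 0, 0, 0.3, 0, 0, 0, 0, 0.3, 0, 0, 0, 0, 0.3, 0, 0, 0, 0, 0.3, 0, 0, 0, 0]}}

```text
time: 29.45
position: [0.6065, -0.2343, 0.0817]
ee_rot: [[-0.041, 0.999, -0.001], [0.999, 0.041, 0.004], [0.004, -0.001, -1.0]]
force: [-2.0, 9.8, 2.0]
opening: 0.0392
```

```bash
python3 path.py 5 2|head -1
```

```text
s0 7.2 f [-2.   9.8  2. ] tq [ 1.89  0.57 -0.01] pos [ 606.5 -234.3   81.7] yaw 92.4  wire here [ 605.4 -234.6   85. ] hd 92.5
```

Firm stop, 9.8 N along +y with almost no movement. I'll look before releasing.

```bash
python3 - <<'E'
from h import *
d=snap('side','s6.png')['img']
cv2.imwrite('pics/c9.png',cv2.resize(d[140:220,290:370],(600,600),interpolation=cv2.INTER_CUBIC))
E
```

```text
(no output)
```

View pics/c9.png

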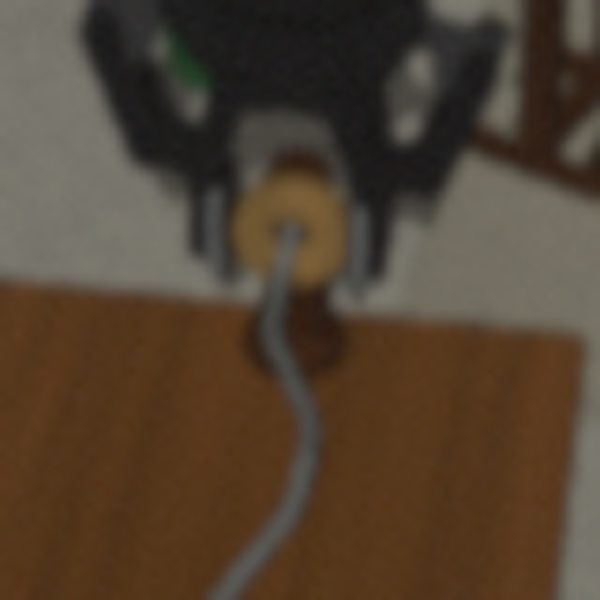

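The ring is on the wire directly in front of the post, at crop (290,230). I'll ease the push, lower it so the wire carries it, then open.

Call:
{"fn": "play_rows", "kwargs": {"targets": [0.3, -0.03, 0.1, -0.08, 0, 0.3, -0.03, 0.1, -0.08, 0, 0.3, 0, 0, -0.05, 0, 0.3, 0, 0, 0, 0, 0.3, 0, 0, 0, 0, 0.3, 0, 0, 0, 0, 0.3, 0, 0, 0, 0, 0.3, 0, 0, 0, 0]}}

```text
time: 30.5
position: [0.6065, -0.2342, 0.0803]
ee_rot: [[-0.039, 0.999, 0.001], [0.999, 0.039, 0.001], [0.001, 0.001, -1.0]]
force: [-0.5, 6.6, 4.4]
opening: 0.0389
```

```bash
python3 path.py 5 2|head -1
```

```text
s0 7.2 f [-0.5  6.6  4.4] tq [1.32 0.13 0.02] pos [ 606.5 -234.2   80.3] yaw 92.3  wire here [ 605.4 -234.6   85. ] hd 92.5
```

Call:
{"fn": "play_rows", "kwargs": {"targets": [0.3, 0, 0.1, 0.1, 0, 0.3, 0, 0, 0, 0, 0.3, 0, 0, 0, 0, 0.7, 0, 0, 0, 0, 0.7, 0, 0, 0, 0, 0.7, 0, 0, 0, 0, 0.7, 0, 0, 0, 0, 0.7, 0, 0, 0, 0]}}

```text
time: 31.5
position: [0.6058, -0.2349, 0.0805]
ee_rot: [[-0.038, 0.999, -0.0], [0.999, 0.038, -0.0], [-0.0, -0.0, -1.0]]
force: [0.0, 0.1, -1.2]
opening: 0.0599
```

```bash
python3 path.py 5 2|head -1
```

```text
s0 7.2 f [ 0.   0.1 -1.2] tq [-0.02  0.04  0.04] pos [ 605.8 -234.9   80.5] yaw 92.2  wire here [ 605.4 -234.6   85. ] hd 92.5
```

Call:
{"fn": "play_rows", "kwargs": {"targets": [0.7, 0, 0, 0.5, 0, 0.7, 0, 0, 1, 0, 0.7, 0, 0, 1.5, 0, 0.7, 0, 0, 2, 0, 0.7, 0, 0, 2, 0, 0.7, -0.5, 0, 3, 0, 0.7, -2, 0, 3, 0, 0.7, -3, 0, 2, 0]}}

```text
time: 32.5
position: [0.5513, -0.2342, 0.2333]
ee_rot: [[-0.039, 0.999, 0.003], [0.999, 0.039, -0.0], [-0.001, 0.003, -1.0]]
force: [0.1, 0.0, 0.1]
opening: 0.0598
```

Call:
{"fn": "play_rows", "kwargs": {"targets": [0.7, -3, 0, 0, 0, 0.7, -3, 0, 0, 0, 0.7, -3, 0, 0, 0, 0.7, -2, 0, 0, 0, 0.7, 0, 0, 0, 0, 0.7, 0, 0, 0, 0, 0.7, 0, 0, 0, 0, 0.7, 0, 0, 0, 0]}}

```text
time: 33.5
position: [0.4414, -0.2344, 0.2305]
ee_rot: [[-0.039, 0.999, 0.0], [0.999, 0.039, 0.001], [0.001, 0.0, -1.0]]
force: [-0.5, -0.3, -0.0]
opening: 0.0598
```

```bash
python3 - <<'E'
from h import *
d=snap('side','s7.png')['img'];t=snap('top','t7.png')['img'];s=manip.observe();print(s['position'],s['force'])
a=np.array([-.04,.999,0])
for y in(-.237,-.234,-.230):
  P=disc(np.array([.6056,y,.083]),a);q=proj('side',P);print(y,hullc('side',P)[0],q.min(0),q.max(0),proj('top',P).min(0),proj('top',P).max(0))
A=np.zeros((600,800,3),np.uint8);A[:,:500]=cv2.resize(d[145:205,300:350],(500,600),interpolation=cv2.INTER_CUBIC)
A[:300,500:]=cv2.resize(t[190:230,380:420],(300,300),interpolation=cv2.INTER_CUBIC);A[300:,500:]=cv2.resize(d[340:440,280:380],(300,300));cv2.imwrite('pics/c10.png',A)
E
```

```text
[ 0.44120108 -0.23449446  0.23042223] [-1.17377893  0.19790436 -0.30157128]
-0.237 [329.1651502  170.32576068] [320.86549511 162.68138314] [337.43585244 177.94989746] [400.34477164 200.58146417] [406.70848851 215.47760865]
-0.234 [328.93067362 171.0883068 ] [320.61742615 163.43837832] [337.21507677 178.7180757 ] [399.25223477 200.56718155] [405.58495898 215.46352684]
-0.23 [328.61685481 172.10890533] [320.285409   164.45157919] [336.91959081 179.74617465] [397.79547862 200.54813753] [404.08687698 215.44475056]
```

View pics/c10.png

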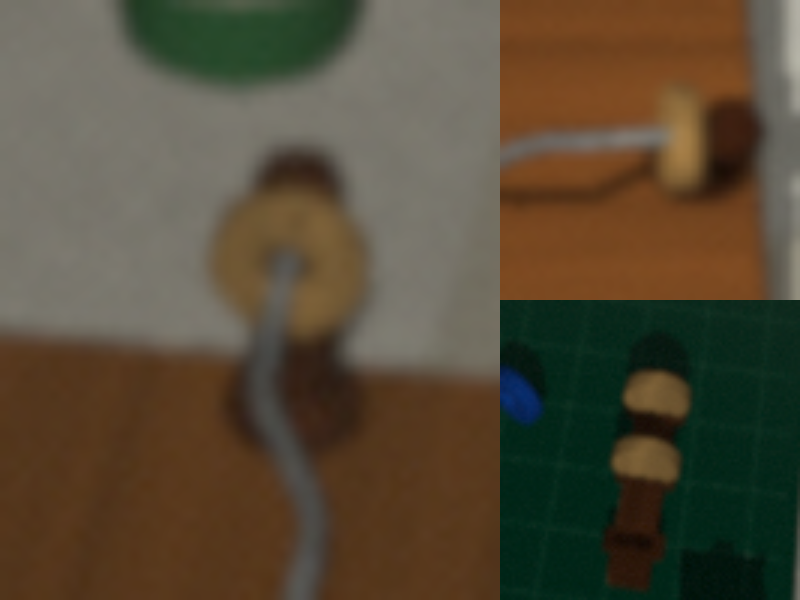

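```bash
python3 -c "
from plant import manip
print(manip.hand_in())"
```

```text
the job is handed in; nothing more can be done
None
```

The ring is on the bead loop's wire, run round all the bends and released against the post. I handed the job in at about 34 s of robot time; no verdict came back.

- **Finding the ring:** The disc in the rack's +y end slot was the only one with a visible hole. I gripped it by the rim with a 30 N squeeze.
- **Following the wire:** I used a wire course fitted from both cameras and corrected it by feel. Readings between moves were mostly within noise. The most the wire pushed back was about 4 N sideways near the post, and I eased off each time.
- **At the post:** Contact stopped the ring with about 10 N. I eased the push and lowered the ring until the wire carried it, then opened the fingers and lifted clear.

**Last checks:**
- **Ring:** Both cameras show it upright on the wire, with no visible gap to the post.
- **Wheels:** Both are still in the rack.
- **Robot:** It is clear of everything, with the force reading at noise level.

**Where readings disagreed:**
- **Wire height:** The camera-only fit was up to about 2.5 mm off along the middle of the wire, which I corrected by feel.
- **Stop position:** Contact came with the gripper 2 to 3 mm short of where the fitted stop put it. I take that as calibration error or the ring sitting slightly off-centre in the grip, since the pictures show it flush.

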